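# Pull out the glass pegboard past its spring catch

## Robot

A 6-joint arm with a two-finger parallel gripper is mounted at the origin on the work surface. World frame = base frame: x ahead of the robot, y to its left, z up, the work surface at z = 0. Lengths are in m, angles in rad, forces in N, time in s.
With the tool pointing down it reaches from about 0.35 to 1 m from the base axis. Payload 7.1 kg.
Tool frame: the origin (TCP) lies between the finger pads; the fingertips stand 19 mm ahead of it and the grasp point (between the pads) is the TCP (arm.nose_length is the x of the fingertips in the tool frame, in m); x points along the fingers, y is the direction in which the jaws open and shut, and the axes are right-handed (so a half turn about x gives the same grasp; the last joint's range is limited). The gripper opens to 85 mm and grips with 20 to 120 N. Pads are 22 mm wide; open, the fingers measure 114 mm over their backs; the gripper's body (76 mm by 85 mm) begins 54 mm behind the grasp point. The pads swing forward as they close: fully open they stand 13 mm farther back than shut.
Start: joints at [-1.326, 0.423, 1.63, -0, 1.089, -0.019], TCP at [0.163, -0.603, 0.222] pointing down, gripper open.
Joint ranges: [-3, 3], [-0.9, 2.11], [0.09, 2.58], [-1.31, 4.45], [0.11, 2.69], [-2.54, 2.54]. Speed limits (rad/s): [2.39, 2.39, 3.01, 3.14, 3.14, 3.14].

## Interface

Orientations are given as a 3x3 rotation matrix whose columns are the frame's x, y, z axes.
In Python, from station import read_state, vision, arm gives the robot as it stands.
- The arm moves only by the shell command python3 -m jog 'ROWS' [OPENING]. ROWS is JSON, a list of rows, each an object of numbers: "x", "y", "z": the shift along the world's x, y, z in mm; "wx", "wy", "wz": the turn, a rotation vector about the world's x, y, z in degrees. A call has exactly 10 rows; each row shifts and turns the commanded pose from where the row before left it; what a row does not reach is not made up. A row lasts 1/8 s, in which the tool goes at most 62.5 mm and 10.7 degrees, less where a joint would pass 70% of its speed; a pose out of reach is approached as far as the arm can. A call with a gripper value outside its range is refused whole. OPENING is the opening, from -1 (shut) to 1 (fully open), set as the call begins (- or left out, the last holds). The fingers move at their own pace and stop on an object; the grip force is fixed at half the most. Time passes only in rows, so rows that do not move let the fingers close, or fill a call up. It gives the time, the measured TCP pose, the force and the opening at its end, in the units of the state.
- read_state(): the state, without advancing time (a new reading comes with each control period).
- vision.get_image(name): name is "side" or "top" or "wrist"; returns (picture, depth): 480x640x3 uint8, red, green, blue; 480x640 float32, m along the optical axis (not along the pixel's ray), 0 where there is no reading.
- vision.get_calibration(name): a dict with "vertical_fov" (degrees; the focal length in pixels is half the picture's height over the tangent of half this angle, whatever the lens; pixels are square), "cx", "cy" (the principal point, pixels), "R" (3x3) and "t" (3): a world point X has camera coordinates R X + t. Camera axes: x right, y down, z forward; pixel columns grow to the right and rows downward; lengths in m; the calibration is good to about 2 mm. A picture is of the moment at which its call begins: read the wrist's pose just before it. get_calibration takes no time and is no camera call; for the wrist camera it gives the pose at the moment of the call.
- arm.hand_in(): hands the job in, once; it reports no verdict.
The state is a dict: "clock": time; "joint_positions": joint angles; "qvel": joint speeds; "effort": joint torques, N m; "eef_pos": TCP position; "tool_rot": TCP orientation; "force": force on the tool from outside, world axes, zero at the start; "torque": the same for the moment, N m; "width": finger opening in m.
Only numpy, scipy, OpenCV 4.12 (cv2) and the standard library are available. Lean on these libraries where they do the work, as an engineer would, in place of code of your own. Each camera call takes 0.05 s, during which the arm holds its last target.

## Task

Pull the sliding pegboard with the glasses out to its serving position: with a fingertip in its front slot press the round spring catch down, keep it down while you slide the board forward over it, and carry on to the end stop, where the catch springs up in the rear slot and locks the board. Pick nothing up: the four glasses stay upright over their pegs, the tongs and strainer ride along on the board, and everything else stays where it is.

Things in the scene. Friction and masses are not known exactly. Their poses are not given: they have to be found in the camera images.
- drainer: Fixed glass drainer: steel drip tray 260 mm (x) by 384 mm (y), an aluminium runner 45 mm high along each side, a rail across the back. Origin: centre of its underside, on the shelf top. +x points to its back, where the glasses stand; its front, the pull-out side, is -x; z up. The tray's flat deck under the board is 22 mm above the origin.
- board (a joint): Slide of the wooden pegboard, 240 (x) by 350 by 12 mm, captive in the runners. Underside 28 mm, top 40 mm above the drainer's origin, so 6 mm clear of the deck. 0 = in (start), 0.088 m = out at its end stop; grows towards the drainer's -x (forward). Friction about 3 N. At the start it is locked: after 2 mm the front slot's rear edge meets the raised catch.
- catch (a joint): Stroke of the catch: upright round steel spring plunger, 28 mm across, flat top, set in the deck 73 mm in front of the drainer's origin on its centre line; it does not travel with the board. 0 = up, top level with the board's top; 0.018 m = right down, level with the deck. 4 N to start, 9 N at the bottom. From 0.012 m on the board can slide over it; under a slot it springs up by itself.
- catch_top (a point): Centre of the flat top of the catch; moves down with it.
- front_slot (a point): Centre of the front finger slot, level with the board's top; moves with the board. Rectangular through-cut, 36 mm (x) by 44 mm (y), on the centre line 45 mm behind the board's front edge. At the start the catch stands in it, 2 mm off the slot's rear edge and 6 mm off its front edge.
- rear_slot (a point): Centre of the rear finger slot, same size, 90 mm behind the front one; moves with the board. Empty at the start; with the board fully out it lies over the catch.
- glass0: One of four like green tea glasses, 75 mm high, 62 mm across the rim, 0.14 kg, standing loose and upside down over wooden pegs (22 mm thick, 50 mm high) in a row along y at the back of the board, 147 mm behind the front slot, 80 mm apart. Origin: centre of the rim, on the board's top; z up.
- glass1: One of four like green tea glasses, 75 mm high, 62 mm across the rim, 0.14 kg, standing loose and upside down over wooden pegs (22 mm thick, 50 mm high) in a row along y at the back of the board, 147 mm behind the front slot, 80 mm apart. Origin: centre of the rim, on the board's top; z up.
- glass2: One of four like green tea glasses, 75 mm high, 62 mm across the rim, 0.14 kg, standing loose and upside down over wooden pegs (22 mm thick, 50 mm high) in a row along y at the back of the board, 147 mm behind the front slot, 80 mm apart. Origin: centre of the rim, on the board's top; z up.
- glass3: One of four like green tea glasses, 75 mm high, 62 mm across the rim, 0.14 kg, standing loose and upside down over wooden pegs (22 mm thick, 50 mm high) in a row along y at the back of the board, 147 mm behind the front slot, 80 mm apart. Origin: centre of the rim, on the board's top; z up.
- tongs: Small stainless clip tongs, 150 mm long, 12 mm high, lying on the front right of the board along x, about 115 mm from the slots; they ride along. Origin: middle of the underside.
- strainer: Steel tea strainer bowl, 72 mm across, 24 mm high, with a short tab handle, standing on the front left of the board, about 115 mm from the slots; it rides along. Origin: centre of its underside.
- teapot: Empty steel teapot, 130 mm wide (200 mm over spout and handle), 131 mm high, on the shelf beside the drainer. Bystander. Origin: centre of its underside.
- sugar_jar: White ceramic sugar jar with hinged lid, 90 mm across, 110 mm high, on the shelf beside the drainer. Bystander. Origin: centre of its underside.
- tea_tin: Dark tea tin, 74 mm across, 105 mm high, on the shelf beside the drainer. Bystander. Origin: centre of its underside.
- milk_jug: White ceramic milk jug, 72 mm across, 85 mm high, on the shelf beside the drainer. Bystander. Origin: centre of its underside.
Things that resemble listed ones, but are neither listed nor needed, are in the scene too. What is shaped like the glass1 but red is not meant.

How it is judged:
On the way, in this order (a step that is already met when the one before it is completed fails the run):
1. a finger holds the catch down below the board, the board still in (value of joint catch above 0.0118 m and contact force between the fingers and catch above 1 N and value of joint board below 0.02 m), for 0.05 s.
2. the board has slid out over the lowered catch (value of joint board above 0.03 m and value of joint catch above 0.011 m), for 0.02 s.
At the end, for the whole second after the job is handed in: Board within 5 mm of its end stop, catch up in the rear slot (stroke under 3 mm); the four glasses over their pegs, on the board, within 0.2 rad of upright and at rest; tongs and strainer on the board; every other object within 30 mm of its start (value of joint board above 0.083 m and value of joint catch below 0.003 m and linear speed of each of glass0, glass1, glass2, glass3 below 0.02 m/s and angle between each of glass0, glass1, glass2, glass3's own z axis and vertical below 0.2 rad and z of glass0 in the frame of drainer between 0.03 and 0.05 m and z of glass1 in the frame of drainer between 0.03 and 0.05 m and z of glass2 in the frame of drainer between 0.03 and 0.05 m and z of glass3 in the frame of drainer between 0.03 and 0.05 m and x of glass0 in the frame of rear_slot between 0.03 and 0.085 m and x of glass1 in the frame of rear_slot between 0.03 and 0.085 m and x of glass2 in the frame of rear_slot between 0.03 and 0.085 m and x of glass3 in the frame of rear_slot between 0.03 and 0.085 m and z of each of tongs, strainer in the frame of drainer above 0.03 m and distance of each of teapot, sugar_jar, tea_tin, milk_jug from where it was at the start of the episode below 0.03 m); the robot touches nothing.
It fails at once if a glass is lifted more than 10 mm off the board, falls or tips over 0.35 rad (angle between any of glass0, glass1, glass2, glass3's own z axis and vertical above 0.35 rad or z of any of glass0, glass1, glass2, glass3 in the frame of drainer above 0.05 m or z of any of glass0, glass1, glass2, glass3 in the frame of drainer below 0.02 m).
It fails at once if the tongs or the strainer are lifted more than 12 mm or fall off the board (z of any of tongs, strainer in the frame of drainer above 0.052 m or z of any of tongs, strainer in the frame of drainer below 0.02 m).
It fails at once if teapot, sugar jar, tin or jug is lifted or pushed more than 30 mm, or tipped over (distance of any of teapot, sugar_jar, tea_tin, milk_jug from where it was at the start of the episode above 0.03 m or angle between any of teapot, sugar_jar, tea_tin, milk_jug's own z axis and vertical above 0.35 rad).
It also fails if it takes over 32 s, if anything falls off the work surface, if the arm or the gripper's body presses on something with over 40 N, if the wrist force passes 120 N, or if a joint passes its speed limit or range.

## Working session

There is one attempt and no reset: what is moved stays moved. The work goes in short steps, Python scripts to look and compute and a shell command to move; the robot and the scene stay as the last step left them, time stands still between calls to the robot, and variables do not carry over. Pictures are saved under pics/ and viewed, and the job is handed in when it is done.

```bash
mkdir -p pics; ls
python3 - <<'E'
from station import read_state, vision, arm
import cv2,numpy as np
for n in("side","top","wrist"):
    c=vision.get_calibration(n); p,d=vision.get_image(n)
    cv2.imwrite(f"pics/{n}0.png",p[:,:,::-1]); np.savez(f"pics/{n}0.npz",p=p,d=d,**c)
    print(n,c["vertical_fov"],c["cx"],c["cy"],np.round(c["R"],3).tolist(),np.round(c["t"],3))
print(read_state(),arm.nose_length)
E
```

```text
pics
side 48.4752602932581 324.785331869571 239.68709440940876 [[-0.892, -0.453, -0.013], [-0.333, 0.675, -0.659], [0.307, -0.583, -0.752]] [0.528 0.205 0.9  ]
top 56.075092448089414 311.792527200233 243.8467403988904 [[-0.203, -0.979, -0.005], [-0.959, 0.2, -0.2], [0.196, -0.036, -0.98]] [0.117 0.566 0.94 ]
wrist 71.09021731869329 320.9599008598651 241.93629618631758 [[0.261, -0.965, -0.001], [-0.921, -0.249, 0.3], [-0.29, -0.077, -0.954]] [-0.624 -0.039  0.38 ]
{'clock': 0.15, 'joint_positions': array([-1.32602789e+00,  4.23685951e-01,  1.63047763e+00, -2.50130795e-05,
        1.08860794e+00, -1.89955983e-02]), 'qvel': array([-0.0017171 , -0.00299591, -0.00149705,  0.00118895, -0.00062339,
        0.00037574]), 'effort': array([ 7.62589589e-04, -5.57769442e+01, -2.82019186e+01,  4.94330106e-05,
        4.82853546e-03,  2.05776541e-05]), 'eef_pos': array([ 0.16286642, -0.60297039,  0.22112585]), 'tool_rot': array([[-3.07176402e-04,  2.60727276e-01, -9.65412447e-01],
       [ 1.13835470e-03, -9.65411776e-01, -2.60727457e-01],
       [-9.99999305e-01, -1.17907112e-03, -2.48403993e-07]]), 'force': array([ 0.02203048, -0.51963903,  0.15511908]), 'torque': array([ 0.03756358, -0.0242237 , -0.00996422]), 'width': 0.0855025533280359} 0.019
```

View pics/side0.png

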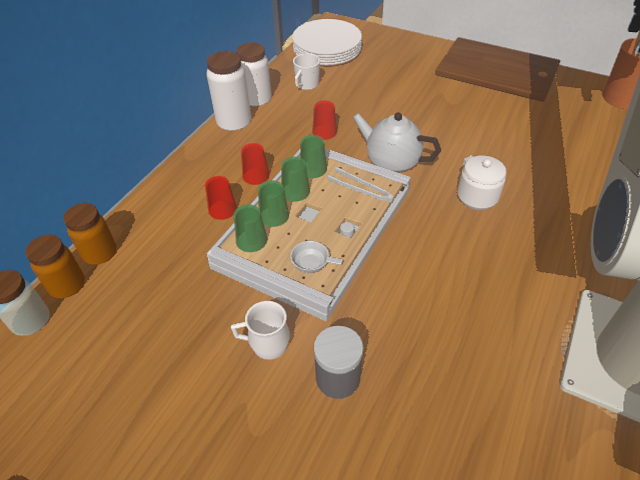

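View pics/top0.png

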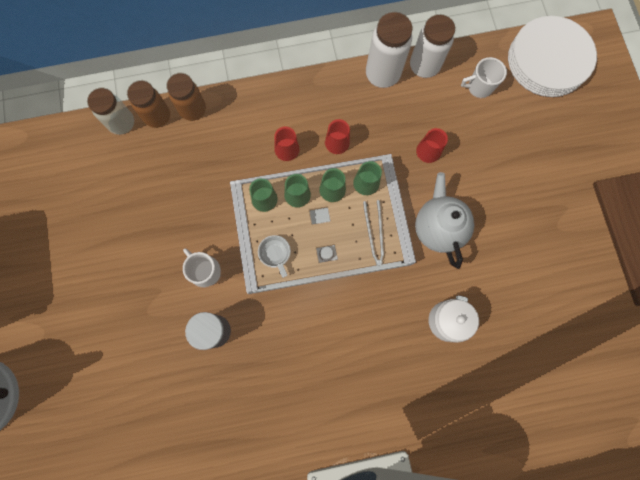

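View pics/wrist0.png

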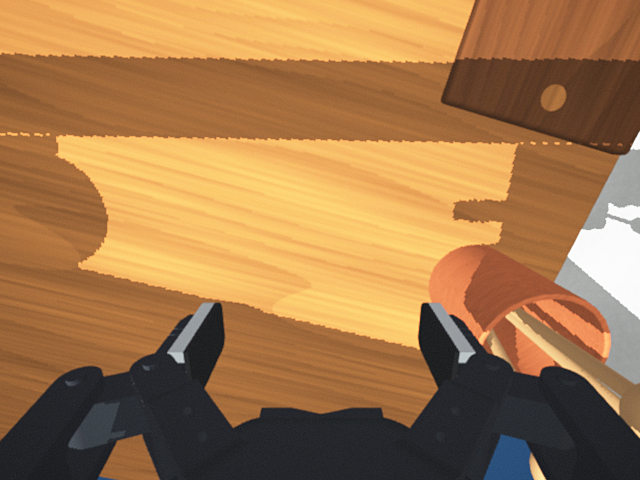

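The top view shows the catch at about (327,253) and the rear slot at (320,215). In the side view they are at about (347,228) and (309,213). The pull-out side faces the robot. Next I'll measure.

```bash
cat > h.py <<'E'
import numpy as np,cv2
def load(n):
    z=np.load(n); return {k:z[k] for k in z}
def f(c): return 240/np.tan(np.radians(c["vertical_fov"])/2)
def ray(c,u,v):
    d=np.array([(u-c["cx"])/f(c),(v-c["cy"])/f(c),1.]); return -c["R"].T@c["t"], c["R"].T@d
def plane(c,u,v,z):
    o,d=ray(c,u,v); return o+d*(z-o[2])/d[2]
def dep(c,u,v):
    o,d=ray(c,u,v); u,v=int(round(u)),int(round(v)); w=c["d"][v-1:v+2,u-1:u+2]; return o+d*np.median(w[w>0])
def tri(a,pa,b,pb):
    o1,d1=ray(a,*pa);o2,d2=ray(b,*pb)
    s=np.linalg.lstsq(np.c_[d1,-d2],o2-o1,rcond=None)[0]
    p,q=o1+d1*s[0],o2+d2*s[1]; return (p+q)/2,np.linalg.norm(p-q)
E
python3 - <<'E'
from h import *
T=load("pics/top0.npz");S=load("pics/side0.npz")
np.set_printoptions(precision=4,suppress=True)
for c,n,(u,v) in((T,"top",(322,234)),(S,"side",(330,222))):
    cr=c["p"][v-60:v+60,u-80:u+80,::-1]; cv2.imwrite(f"pics/{n}crop.png",cv2.resize(cr,None,fx=5,fy=5,interpolation=cv2.INTER_CUBIC))
print(tri(T,(327,253),S,(347,228)),tri(T,(320,215),S,(309,213)))
for p in((327,253),(320,215),(300,240),(240,300),(222,215),(350,230)): print("T",p,dep(T,*p))
for p in((347,228),(309,213),(330,215)): print("S",p,dep(S,*p))
E
```

```text
(array([ 0.556 , -0.0301,  0.0339]), np.float64(0.0016028341369371771)) (array([ 0.6448, -0.0333,  0.0339]), np.float64(0.0007819437186887041))
T (327, 253) [ 0.5543 -0.03    0.039 ]
T (320, 215) [ 0.6482 -0.0339  0.0224]
T (300, 240) [0.5955 0.0235 0.0408]
T (240, 300) [ 0.4949  0.1852 -0.001 ]
T (222, 215) [ 0.702   0.1927 -0.0011]
T (350, 230) [ 0.5954 -0.0921  0.0394]
S (347, 228) [ 0.5547 -0.0254  0.0395]
S (309, 213) [ 0.6506 -0.044   0.0211]
S (330, 215) [ 0.6011 -0.0429  0.0389]
```

View pics/topcrop.png

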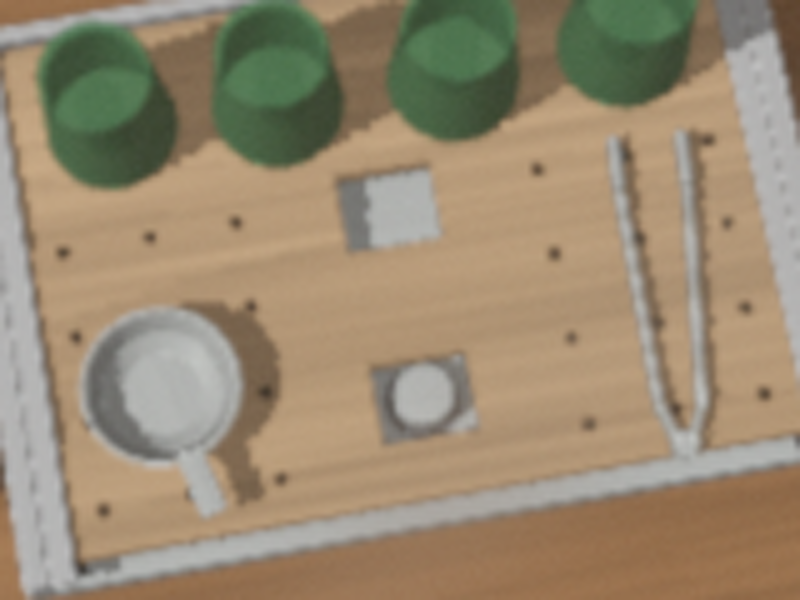

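View pics/sidecrop.png

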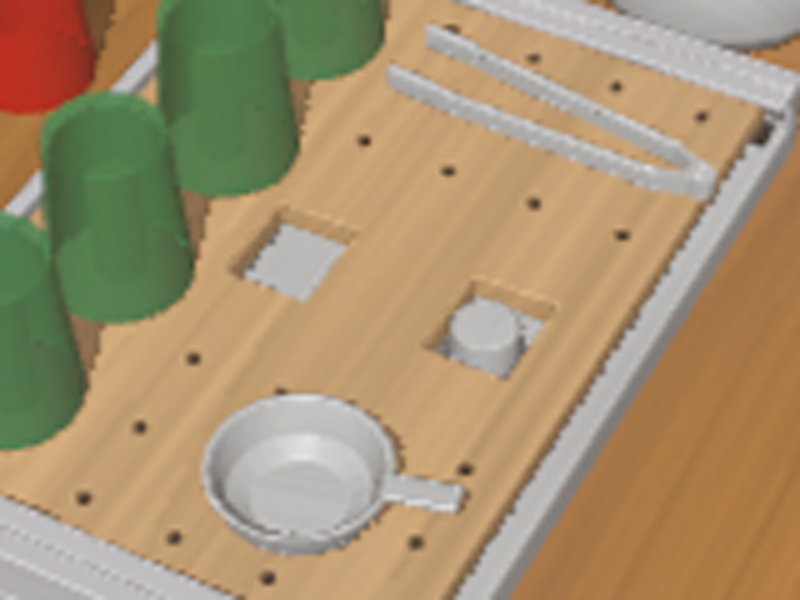

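Run:
```python
from h import *
T=load("pics/top0.npz");S=load("pics/side0.npz")
np.set_printoptions(precision=4,suppress=True)
t=lambda x,y:(242+(x+.5)/5-.5,174+(y+.5)/5-.5)
s=lambda x,y:(250+(x+.5)/5-.5,162+(y+.5)/5-.5)
for n,a,b in(("catch",(423,395),(487,325)),("front",(425,397),(491,328)),("rear",(389,209),(295,253))):
    print(n,plane(T,*t(*a),.04),plane(S,*s(*b),.04),tri(T,t(*a),S,s(*b)))
def yaw(c,g,a,b,off):
    d=plane(c,*g(*b),.04)-plane(c,*g(*a),.04); return np.degrees(np.arctan2(d[1],d[0]))-off
# front->back directions (x axis) and left/right
print("T slots",yaw(T,t,(425,397),(389,209),0),"S",yaw(S,s,(491,328),(295,253),0))
print("T holes x",yaw(T,t,(588,424),(537,169),0), yaw(T,t,(764,394),(727,222),0),"y", yaw(T,t,(764,394),(588,424),90))
print("S holes x",yaw(S,s,(622,235),(364,141),0), yaw(S,s,(416,542),(268,578),90))
print("T left edge",yaw(T,t,(77,570),(5,135),0),"front edge y",yaw(T,t,(795,440),(85,562),90))
```

```text
catch [ 0.5554 -0.0283  0.04  ] [ 0.5561 -0.0284  0.04  ] (array([ 0.5557, -0.0282,  0.0402]), np.float64(0.000692376962710806))
front [ 0.5543 -0.029   0.04  ] [ 0.554  -0.0276  0.04  ] (array([ 0.5547, -0.0291,  0.0382]), np.float64(6.0425321873138906e-05))
rear [ 0.6429 -0.0312  0.04  ] [ 0.6432 -0.0298  0.04  ] (array([ 0.6437, -0.0312,  0.0383]), np.float64(0.0006394991069537499))
T slots -1.4040980182032974 S -1.4157737833207233
T holes x -1.7175803144857804 -1.7911321129512918 y -1.9782775480180845
S holes x -1.4582057785019207 -46.53251972009217
T left edge -0.962959618690711 front edge y -1.9392947920126886
```

Shelf is at z = 0 and board yaw is about -1.6°. The catch is at (0.5557, -0.0283) and the front slot centre at (0.554, -0.0283). I'll shut the jaws and move above the slot with the jaw axis along the drainer's y.

```bash
python3 -m jog '[{"x":28,"y":41,"wz":-1.67},{"x":28,"y":41,"wz":-1.67},{"x":28,"y":41,"wz":-1.67},{"x":28,"y":41,"wz":-1.67},{"x":28,"y":41,"wz":-1.67},{"x":28,"y":41,"wz":-1.67},{"x":28,"y":41,"wz":-1.67},{"x":28,"y":41,"wz":-1.67},{"x":28,"y":41,"wz":-1.67},{"x":28,"y":41,"wz":-1.67}]' -1
```

```text
validation failed for argument at $[0]...
```

```bash
python3 -m jog --help; python3 -m jog '[{"x":28,"y":41,"z":0,"wx":0,"wy":0,"wz":-1.7},{"x":28,"y":41,"z":0,"wx":0,"wy":0,"wz":-1.7},{"x":28,"y":41,"z":0,"wx":0,"wy":0,"wz":-1.7},{"x":28,"y":41,"z":0,"wx":0,"wy":0,"wz":-1.7},{"x":28,"y":41,"z":0,"wx":0,"wy":0,"wz":-1.7},{"x":28,"y":41,"z":0,"wx":0,"wy":0,"wz":-1.7},{"x":28,"y":41,"z":0,"wx":0,"wy":0,"wz":-1.7},{"x":28,"y":41,"z":0,"wx":0,"wy":0,"wz":-1.7},{"x":28,"y":41,"z":0,"wx":0,"wy":0,"wz":-1.7},{"x":28,"y":41,"z":0,"wx":0,"wy":0,"wz":-1.7}]' -1
```

```text
clock: 1.4
eef_pos: [0.4437, -0.1919, 0.2217]
tool_rot: [[0.0, -0.034, -0.999], [-0.0, -0.999, 0.034], [-1.0, 0.0, -0.0]]
force: [1.2, -0.8, -0.8]
width: 0.0003invalid input: not JSON, or not a number
```

```bash
python3 -m jog '[{"x":22,"y":33,"z":0,"wx":0,"wy":0,"wz":0},{"x":22,"y":33,"z":0,"wx":0,"wy":0,"wz":0},{"x":22,"y":33,"z":-10,"wx":0,"wy":0,"wz":0},{"x":22,"y":33,"z":-20,"wx":0,"wy":0,"wz":0},{"x":21,"y":31.6,"z":-25,"wx":0,"wy":0,"wz":0.3},{"x":0,"y":0,"z":-25,"wx":0,"wy":0,"wz":0},{"x":0,"y":0,"z":-25,"wx":0,"wy":0,"wz":0},{"x":0,"y":0,"z":-20,"wx":0,"wy":0,"wz":0},{"x":0,"y":0,"z":-10,"wx":0,"wy":0,"wz":0},{"x":0,"y":0,"z":0,"wx":0,"wy":0,"wz":0}]'
python3 - <<'E'
from station import read_state, vision, arm
import cv2,numpy as np
for n in("side","wrist","top"):
    c=vision.get_calibration(n); p,d=vision.get_image(n)
    if n=="side": q=cv2.resize(p[150:310,240:440],None,fx=4,fy=4,interpolation=cv2.INTER_CUBIC)[:600]
    elif n=="top": q=cv2.resize(p[180:300,240:400],None,fx=5,fy=5,interpolation=cv2.INTER_CUBIC)
    else: q=p
    cv2.imwrite(f"pics/{n}1.png",q[:,:,::-1]); np.savez(f"pics/{n}1.npz",p=p,d=d,**c)
print(read_state()["eef_pos"])
E
```

```text
clock: 2.65
eef_pos: [0.5516, -0.0298, 0.0862]
tool_rot: [[-0.001, -0.028, -1.0], [0.0, -1.0, 0.028], [-1.0, -0.0, 0.001]]
force: [-0.2, -0.8, 0.5]
width: -0.0003
[ 0.55260003 -0.0298425   0.08750107]
```

View pics/wrist1.png

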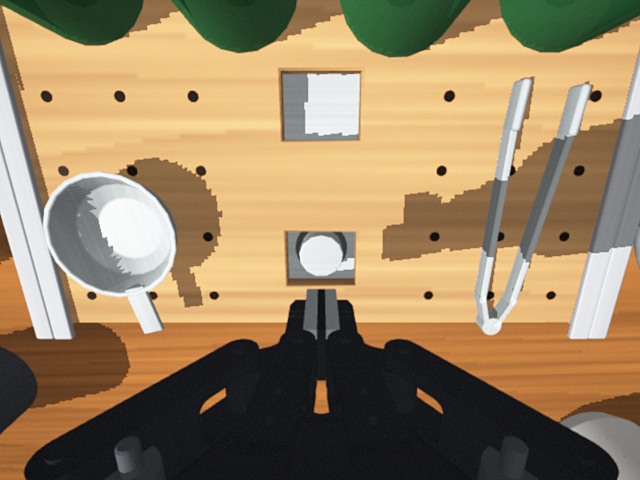

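View pics/side1.png

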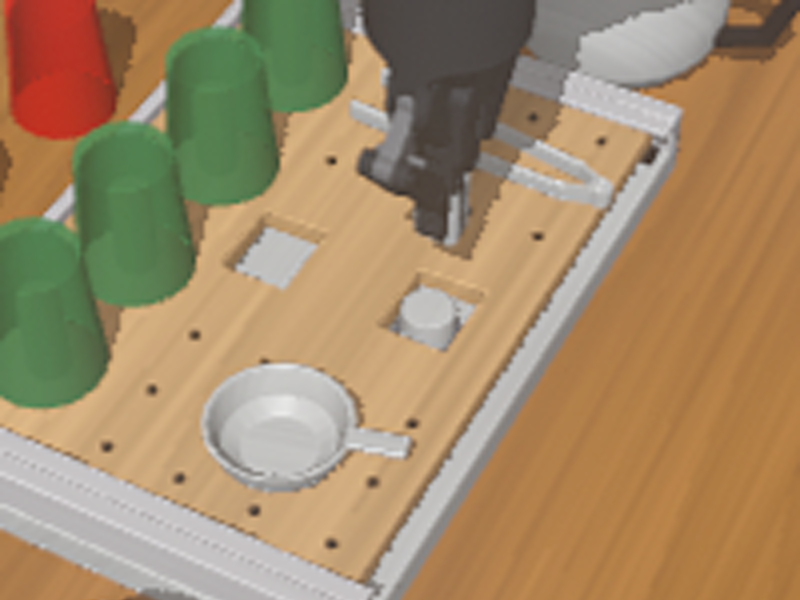

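The wrist view shows the fingertips (column ~321) directly in front of the catch (321,256) in image terms, and the slot spans columns 286–357. I'll check this by casting a ray from the wrist camera.

Run:
```python
from h import *
np.set_printoptions(precision=4,suppress=True)
W=load("pics/wrist1.npz")
print("catch",plane(W,321,256,.04))
for p in((285.5,231.5),(354.5,231.5),(356.5,285),(287.5,286)): print(plane(W,*p,.04))
print("rear",plane(W,320,105,.04), "tips",plane(W,305,291,.0685),plane(W,337,291,.0685),plane(W,289,303,.0685),plane(W,355,303,.0685))
print(dep(W,308,294),dep(W,294,306),dep(W,350,306))
```

```text
catch [ 0.5574 -0.0298  0.04  ]
[ 0.574  -0.0083  0.04  ]
[ 0.5728 -0.0508  0.04  ]
[ 0.5368 -0.0522  0.04  ]
[ 0.5373 -0.0075  0.04  ]
rear [ 0.6458 -0.0316  0.04  ] tips [ 0.5471 -0.0205  0.0685] [ 0.5466 -0.0384  0.0685] [ 0.5399 -0.0112  0.0685] [ 0.5389 -0.0485  0.0685]
[ 0.5638 -0.0242  0.1062] [ 0.5603 -0.0182  0.1102] [ 0.5597 -0.0422  0.1104]
```

```bash
python3 -m jog '[{"x":0,"y":0,"z":-8,"wx":0,"wy":0,"wz":0},{"x":0,"y":0,"z":-8,"wx":0,"wy":0,"wz":0},{"x":0,"y":0,"z":-8,"wx":0,"wy":0,"wz":0},{"x":0,"y":0,"z":-5,"wx":0,"wy":0,"wz":0},{"x":0,"y":0,"z":-4,"wx":0,"wy":0,"wz":0},{"x":0,"y":0,"z":-4,"wx":0,"wy":0,"wz":0},{"x":0,"y":0,"z":-4,"wx":0,"wy":0,"wz":0},{"x":0,"y":0,"z":-3,"wx":0,"wy":0,"wz":0},{"x":0,"y":0,"z":0,"wx":0,"wy":0,"wz":0},{"x":0,"y":0,"z":0,"wx":0,"wy":0,"wz":0}]'
python3 - <<'E'
from station import read_state, vision, arm
import cv2,numpy as np
for n in("wrist","side"):
    p,d=vision.get_image(n)
    q=cv2.resize(p[150:310,240:440],None,fx=4,fy=4,interpolation=cv2.INTER_CUBIC)[:600] if n=="side" else p
    cv2.imwrite(f"pics/{n}2.png",q[:,:,::-1])
s=read_state();print(s["eef_pos"],s["force"])
E
```

```text
clock: 4.05
eef_pos: [0.5521, -0.0298, 0.0428]
tool_rot: [[0.0, -0.028, -1.0], [-0.0, -1.0, 0.028], [-1.0, 0.0, -0.0]]
force: [-0.2, -1.2, -0.2]
width: 0.0
[ 0.55212482 -0.02975449  0.04287785] [-0.76518068  0.00157239  0.22953289]
```

View pics/side2.png

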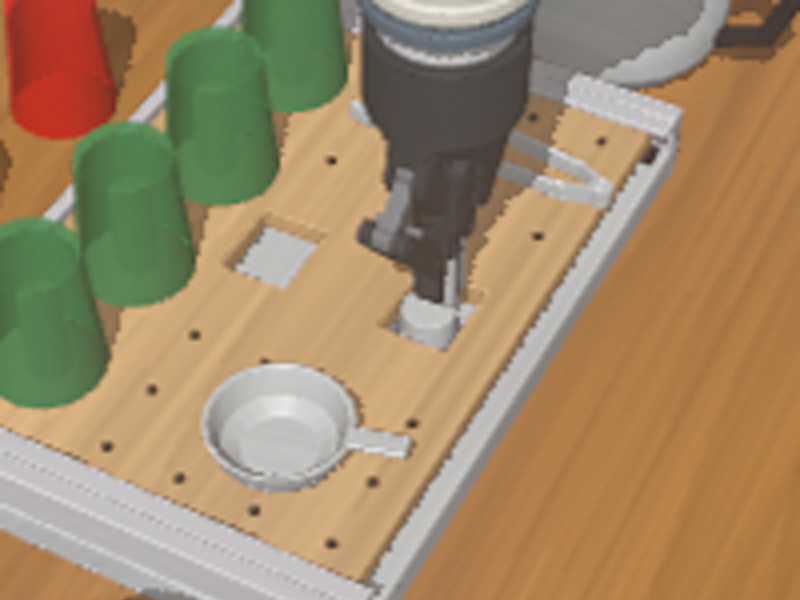

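View pics/wrist2.png

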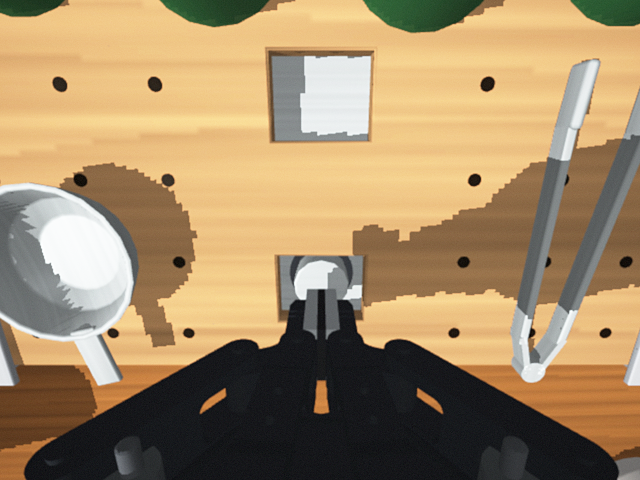

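No force yet, and the catch at side-crop (430,315) still looks fully up, so the tips may be higher than the stated 19 mm ahead of the TCP. I'll measure the tip height by depth.

Run:
```python
from station import read_state, vision, arm
from h import *
np.set_printoptions(precision=4,suppress=True)
for n in("wrist","side"):
    c=vision.get_calibration(n);p,d=vision.get_image(n);c.update(p=p,d=d)
    np.savez(f"pics/{n}3.npz",**c)
    if n=="wrist":
        print(-c["R"].T@c["t"])
        for v in range(280,330,4): print(v,dep(c,312,v),dep(c,332,v))
    else:
        u0,v0=345,220
        for u in(346,348,350,352,354):
            for v in range(214,230,2): print(u,v,dep(c,u,v),p[v,u])
s=read_state();print(s["eef_pos"],s["force"])
```

```text
[ 0.6293 -0.0316  0.1953]
280 [ 0.5607 -0.0253  0.0403] [ 0.5604 -0.0353  0.0402]
284 [ 0.5584 -0.0252  0.0401] [ 0.5582 -0.0353  0.0402]
288 [ 0.5566 -0.0251  0.0409] [ 0.5563 -0.0352  0.0408]
292 [ 0.564  -0.0259  0.0608] [ 0.5637 -0.0347  0.0605]
296 [ 0.5638 -0.026   0.0643] [ 0.5635 -0.0346  0.0642]
300 [ 0.564  -0.0261  0.0684] [ 0.5634 -0.0345  0.0676]
304 [ 0.5639 -0.0262  0.0717] [ 0.5639 -0.0344  0.0721]
308 [ 0.5637 -0.0262  0.0746] [ 0.564  -0.0342  0.0756]
312 [ 0.564  -0.0264  0.0785] [ 0.5638 -0.0342  0.0784]
316 [ 0.5638 -0.0264  0.0811] [ 0.5634 -0.0341  0.0809]
320 [ 0.5637 -0.0265  0.0838] [ 0.5636 -0.034   0.0842]
324 [ 0.5638 -0.0266  0.087 ] [ 0.5638 -0.0339  0.0872]
328 [ 0.5638 -0.0266  0.0896] [ 0.5634 -0.0338  0.0893]
346 214 [0.5417 0.0097 0.118 ] [79 68 61]
346 216 [0.5419 0.0091 0.1121] [81 70 62]
346 218 [ 0.553  -0.0156  0.0782] [79 68 60]
346 220 [ 0.5527 -0.0152  0.0732] [87 78 73]
346 222 [ 0.5533 -0.0168  0.0657] [87 77 72]
346 224 [ 0.5534 -0.0172  0.0596] [87 77 72]
346 226 [ 0.559  -0.0297  0.0391] [197 197 196]
346 228 [ 0.5567 -0.0249  0.039 ] 
[... 850 characters left out ...]
34 -0.0223  0.0763] [164 163 162]
352 220 [ 0.5435 -0.0228  0.0703] [171 169 169]
352 222 [ 0.5429 -0.0217  0.066 ] [177 176 175]
352 224 [ 0.5428 -0.022   0.06  ] [170 168 168]
352 226 [ 0.5475 -0.0333  0.0411] [158 155 153]
352 228 [ 0.5462 -0.0305  0.0386] [199 197 197]
354 214 [ 0.5417 -0.0273  0.0835] [91 82 77]
354 216 [ 0.5416 -0.0275  0.0779] [104  97  93]
354 218 [ 0.5422 -0.0291  0.0705] [107 100  96]
354 220 [ 0.5412 -0.0272  0.0671] [100  93  88]
354 222 [ 0.5417 -0.0289  0.0596] [92 84 80]
354 224 [ 0.5504 -0.0496  0.0298] [130 113  97]
354 226 [ 0.5511 -0.0517  0.0214] [126 121 117]
354 228 [ 0.548  -0.045   0.0235] [184 182 181]
[ 0.5521 -0.0298  0.0429] [0.2735 0.1664 0.0141]
```

Both cameras put the shut tips at z ≈ 0.059, about 16 mm above the reported TCP height instead of 19 mm below it. I'll trust the cameras and go down in stages, watching the force.

```bash
python3 -m jog '[{"x":0,"y":0,"z":-6,"wx":0,"wy":0,"wz":0},{"x":0,"y":0,"z":-6,"wx":0,"wy":0,"wz":0},{"x":0,"y":0,"z":-3,"wx":0,"wy":0,"wz":0},{"x":0,"y":0,"z":-3,"wx":0,"wy":0,"wz":0},{"x":0,"y":0,"z":-3,"wx":0,"wy":0,"wz":0},{"x":0,"y":0,"z":-2,"wx":0,"wy":0,"wz":0},{"x":0,"y":0,"z":-2,"wx":0,"wy":0,"wz":0},{"x":0,"y":0,"z":0,"wx":0,"wy":0,"wz":0},{"x":0,"y":0,"z":0,"wx":0,"wy":0,"wz":0},{"x":0,"y":0,"z":0,"wx":0,"wy":0,"wz":0}]'
python3 - <<'E'
from station import read_state, vision, arm
from h import *
np.set_printoptions(precision=4,suppress=True)
n="wrist";c=vision.get_calibration(n);p,d=vision.get_image(n);c.update(p=p,d=d)
for v in range(280,304,2): print(v,dep(c,312,v),dep(c,332,v))
cv2.imwrite("pics/wrist4.png",p[:,:,::-1])
s=read_state();print(s["eef_pos"],s["force"])
E
```

```text
clock: 5.5
eef_pos: [0.5519, -0.0298, 0.018]
tool_rot: [[-0.0, -0.028, -1.0], [0.0, -1.0, 0.028], [-1.0, -0.0, 0.0]]
force: [-2.0, 0.2, 7.6]
width: 0.0002
280 [ 0.566  -0.0258  0.0277] [ 0.5657 -0.035   0.0276]
282 [ 0.565  -0.0257  0.0278] [ 0.5647 -0.035   0.0276]
284 [ 0.5642 -0.0257  0.0282] [ 0.5638 -0.035   0.0279]
286 [ 0.563  -0.0257  0.0279] [ 0.5626 -0.035   0.0276]
288 [ 0.5622 -0.0256  0.0282] [ 0.5619 -0.0349  0.0281]
290 [ 0.5638 -0.0258  0.0337] [ 0.5633 -0.0348  0.0333]
292 [ 0.564  -0.0259  0.0361] [ 0.5638 -0.0347  0.0362]
294 [ 0.5639 -0.0259  0.0378] [ 0.5635 -0.0346  0.0377]
296 [ 0.5639 -0.026   0.0398] [ 0.5635 -0.0346  0.0395]
298 [ 0.5636 -0.026   0.0412] [ 0.5634 -0.0345  0.0411]
300 [ 0.5637 -0.0261  0.0431] [ 0.5636 -0.0345  0.0433]
302 [ 0.5639 -0.0261  0.0453] [ 0.5636 -0.0344  0.0452]
[ 0.552  -0.0298  0.018 ] [-1.8603  0.045   7.1873]
```

View pics/wrist4.png

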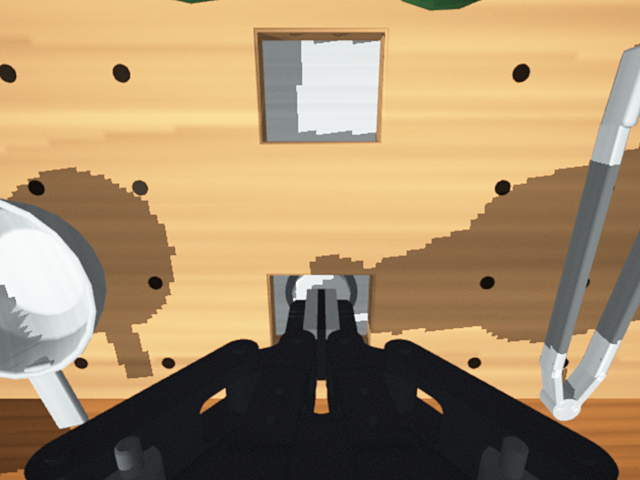

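The catch is pressed to z ≈ 0.028, a stroke of about 12 mm, and the 7.2 N force fits that. I'll go 3 mm deeper, hold, then start pulling forward.

```bash
python3 -m jog '[{"x":0,"y":0,"z":-2,"wx":0,"wy":0,"wz":0},{"x":0,"y":0,"z":-1,"wx":0,"wy":0,"wz":0},{"x":0,"y":0,"z":0,"wx":0,"wy":0,"wz":0},{"x":0,"y":0,"z":0,"wx":0,"wy":0,"wz":0},{"x":-3,"y":0.1,"z":0,"wx":0,"wy":0,"wz":0},{"x":-3,"y":0.1,"z":0,"wx":0,"wy":0,"wz":0},{"x":-3,"y":0.1,"z":0,"wx":0,"wy":0,"wz":0},{"x":-3,"y":0.1,"z":0,"wx":0,"wy":0,"wz":0},{"x":-3,"y":0.1,"z":0,"wx":0,"wy":0,"wz":0},{"x":0,"y":0,"z":0,"wx":0,"wy":0,"wz":0}]'
python3 - <<'E'
from station import read_state, vision, arm
from h import *
np.set_printoptions(precision=4,suppress=True)
n="wrist";c=vision.get_calibration(n);p,d=vision.get_image(n);c.update(p=p,d=d)
cv2.imwrite("pics/wrist5.png",p[:,:,::-1])
s=read_state();print(s["eef_pos"],s["force"])
for v in range(260,300,3): print(v,dep(c,300,v),dep(c,322,v))
E
```

```text
clock: 6.8
eef_pos: [0.5416, -0.0296, 0.0164]
tool_rot: [[0.009, -0.028, -1.0], [-0.001, -1.0, 0.028], [-1.0, 0.0, -0.009]]
force: [6.5, 0.2, 7.0]
width: 0.0001
[ 0.5416 -0.0296  0.0164] [ 6.4145 -0.939   7.1419]
260 [ 0.5705 -0.0215  0.04  ] [ 0.5705 -0.0306  0.0406]
263 [ 0.5693 -0.0215  0.0403] [ 0.5691 -0.0305  0.0403]
266 [ 0.5678 -0.0214  0.0397] [ 0.5674 -0.0305  0.0393]
269 [ 0.5611 -0.0203  0.0261] [ 0.5607 -0.0303  0.0258]
272 [ 0.5596 -0.0202  0.0261] [ 0.5593 -0.0303  0.026 ]
275 [ 0.5582 -0.0202  0.0262] [ 0.5579 -0.0303  0.0261]
278 [ 0.5568 -0.0201  0.0264] [ 0.5564 -0.0302  0.0261]
281 [ 0.5554 -0.0201  0.0267] [ 0.5549 -0.0302  0.0261]
284 [ 0.5538 -0.02    0.0265] [ 0.5535 -0.0302  0.0265]
287 [ 0.5522 -0.0199  0.0262] [ 0.552  -0.0301  0.0264]
290 [ 0.5506 -0.0198  0.0261] [ 0.5531 -0.0301  0.032 ]
293 [ 0.5491 -0.0197  0.0262] [ 0.5532 -0.0301  0.0352]
296 [ 0.5459 -0.0194  0.0227] [ 0.5531 -0.0301  0.0381]
299 [ 0.5497 -0.0202  0.0335] [ 0.5532 -0.0301  0.0411]
```

View pics/wrist5.png

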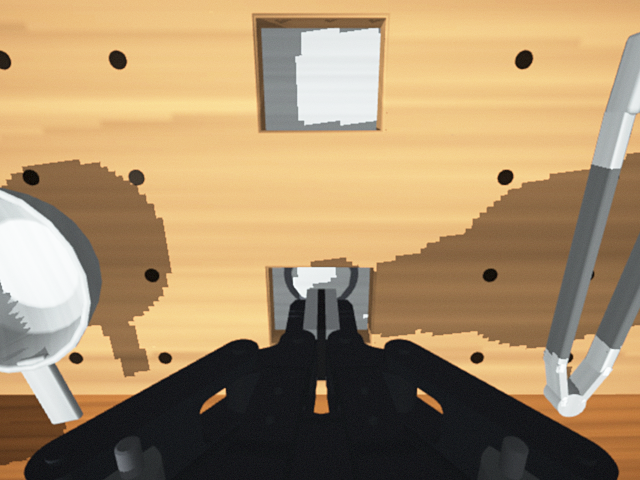

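The board has moved about 5 mm: the slot's rear edge is at wrist row ~267, over the catch. The catch is held at a stroke of about 14 mm. I'll keep pulling.

```bash
python3 -m jog '[{"x":-3,"y":0.1,"z":0,"wx":0,"wy":0,"wz":0},{"x":-3,"y":0.1,"z":0,"wx":0,"wy":0,"wz":0},{"x":-3,"y":0.1,"z":0,"wx":0,"wy":0,"wz":0},{"x":-3,"y":0.1,"z":0,"wx":0,"wy":0,"wz":0},{"x":-3,"y":0.1,"z":0,"wx":0,"wy":0,"wz":0},{"x":-3,"y":0.1,"z":0,"wx":0,"wy":0,"wz":0},{"x":-3,"y":0.1,"z":0,"wx":0,"wy":0,"wz":0},{"x":-3,"y":0.1,"z":0,"wx":0,"wy":0,"wz":0},{"x":-3,"y":0.1,"z":0,"wx":0,"wy":0,"wz":0},{"x":-3,"y":0.1,"z":0,"wx":0,"wy":0,"wz":0}]'
python3 - <<'E'
from station import read_state, vision, arm
from h import *
np.set_printoptions(precision=4,suppress=True)
n="wrist";c=vision.get_calibration(n);p,d=vision.get_image(n);c.update(p=p,d=d)
cv2.imwrite("pics/wrist6.png",p[:,:,::-1])
s=read_state();print(s["eef_pos"],s["force"],s["tool_rot"][:,0])
for v in range(255,305,4): print(v,dep(c,300,v),dep(c,322,v))
E
```

```text
clock: 8.1
eef_pos: [0.5117, -0.0287, 0.0162]
tool_rot: [[0.009, -0.028, -1.0], [-0.001, -1.0, 0.028], [-1.0, 0.001, -0.009]]
force: [7.8, -1.4, 5.1]
width: -0.0001
[ 0.511  -0.0287  0.016 ] [ 6.2273 -0.6188  5.2014] [ 0.0083 -0.0007 -1.    ]
255 [ 0.5428 -0.0208  0.04  ] [ 0.5427 -0.0297  0.0402]
259 [ 0.5412 -0.0207  0.0403] [ 0.5408 -0.0297  0.0399]
263 [ 0.5394 -0.0206  0.04  ] [ 0.5392 -0.0297  0.0402]
267 [ 0.5311 -0.0193  0.0232] [ 0.5306 -0.0295  0.0224]
271 [ 0.5288 -0.0191  0.0222] [ 0.5283 -0.0294  0.0219]
275 [ 0.5268 -0.019   0.0223] [ 0.5263 -0.0294  0.022 ]
279 [ 0.5245 -0.0189  0.0218] [ 0.5245 -0.0293  0.0225]
283 [ 0.5228 -0.0188  0.0225] [ 0.5222 -0.0293  0.0219]
287 [ 0.5206 -0.0187  0.0223] [ 0.5205 -0.0292  0.0227]
291 [ 0.5185 -0.0186  0.0222] [ 0.5231 -0.0293  0.0326]
295 [ 0.5165 -0.0186  0.0224] [ 0.5233 -0.0292  0.037 ]
299 [ 0.5197 -0.0193  0.0331] [ 0.5232 -0.0292  0.0407]
303 [ 0.5191 -0.0195  0.0359] [ 0.523  -0.0292  0.044 ]
```

View pics/wrist6.png

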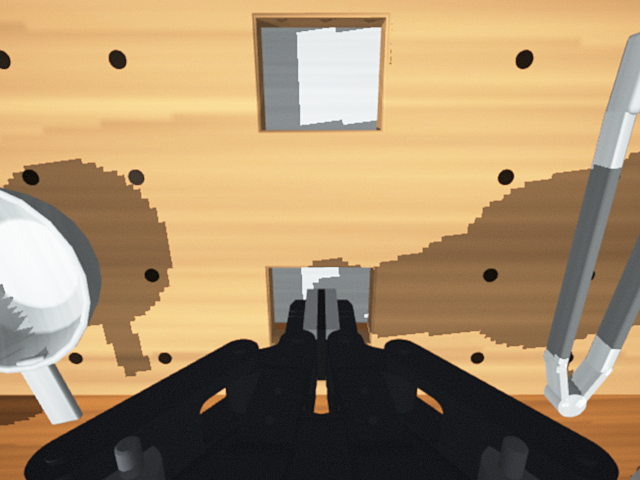

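The board is out about 35 mm. The catch is under the board and the front slot shows only deck. I'll ease the finger up 4 mm to clear the tray front and continue.

```bash
python3 -m jog '[{"x":-3,"y":0.1,"z":1,"wx":0,"wy":0,"wz":0},{"x":-4,"y":0.1,"z":1,"wx":0,"wy":0,"wz":0},{"x":-4,"y":0.1,"z":1,"wx":0,"wy":0,"wz":0},{"x":-4,"y":0.1,"z":1,"wx":0,"wy":0,"wz":0},{"x":-4,"y":0.1,"z":0,"wx":0,"wy":0,"wz":0},{"x":-4,"y":0.1,"z":0,"wx":0,"wy":0,"wz":0},{"x":-4,"y":0.1,"z":0,"wx":0,"wy":0,"wz":0},{"x":-4,"y":0.1,"z":0,"wx":0,"wy":0,"wz":0},{"x":-4,"y":0.1,"z":0,"wx":0,"wy":0,"wz":0},{"x":-3,"y":0.1,"z":0,"wx":0,"wy":0,"wz":0}]'
python3 - <<'E'
from station import read_state, vision, arm
from h import *
np.set_printoptions(precision=4,suppress=True)
n="wrist";c=vision.get_calibration(n);p,d=vision.get_image(n);c.update(p=p,d=d)
cv2.imwrite("pics/wrist7.png",p[:,:,::-1])
s=read_state();print(s["eef_pos"],s["force"],s["tool_rot"][:,0])
for v in range(255,305,4): print(v,dep(c,300,v),dep(c,322,v))
E
```

```text
clock: 9.4
eef_pos: [0.4722, -0.0275, 0.019]
tool_rot: [[0.006, -0.028, -1.0], [-0.0, -1.0, 0.028], [-1.0, 0.0, -0.006]]
force: [8.5, -0.0, -6.1]
width: 0.0001
[ 0.4716 -0.0274  0.019 ] [ 6.3302  0.8208 -2.8717] [ 0.0056 -0.0004 -1.    ]
255 [ 0.5026 -0.0194  0.0405] [ 0.5021 -0.0285  0.0398]
259 [ 0.5007 -0.0193  0.0401] [ 0.5006 -0.0284  0.0406]
263 [ 0.4991 -0.0192  0.0404] [ 0.4985 -0.0284  0.0397]
267 [ 0.4817 -0.016   0.0004] [ 0.4812 -0.0281 -0.    ]
271 [ 0.4793 -0.0159  0.0002] [ 0.4787 -0.028  -0.0003]
275 [ 0.4771 -0.0158  0.0006] [ 0.4765 -0.0279  0.    ]
279 [ 0.4744 -0.0157 -0.0002] [ 0.4741 -0.0279 -0.0001]
283 [ 0.472  -0.0156 -0.0002] [ 0.4717 -0.0278 -0.    ]
287 [ 0.4697 -0.0155  0.0002] [ 0.4696 -0.0278  0.0007]
291 [ 0.4673 -0.0154  0.0004] [ 0.4839 -0.028   0.036 ]
295 [ 0.4649 -0.0153  0.0004] [ 0.4839 -0.028   0.04  ]
299 [ 0.4799 -0.018   0.0352] [ 0.4838 -0.028   0.0436]
303 [ 0.48   -0.0183  0.0394] [ 0.4835 -0.028   0.0466]
```

View pics/wrist7.png

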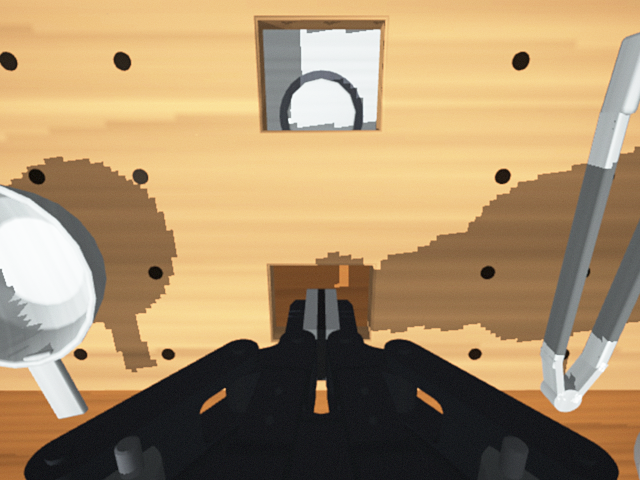

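The board is out about 75 mm and the catch is appearing in the rear slot at (322,100). About 13 mm remain, which I'll do slowly.

```bash
python3 -m jog '[{"x":-2.5,"y":0.1,"z":0,"wx":0,"wy":0,"wz":0},{"x":-2.5,"y":0.1,"z":0,"wx":0,"wy":0,"wz":0},{"x":-2,"y":0.1,"z":0,"wx":0,"wy":0,"wz":0},{"x":-2,"y":0,"z":0,"wx":0,"wy":0,"wz":0},{"x":-2,"y":0.1,"z":0,"wx":0,"wy":0,"wz":0},{"x":-2,"y":0,"z":0,"wx":0,"wy":0,"wz":0},{"x":-2,"y":0.1,"z":0,"wx":0,"wy":0,"wz":0},{"x":-1,"y":0,"z":0,"wx":0,"wy":0,"wz":0},{"x":0,"y":0,"z":0,"wx":0,"wy":0,"wz":0},{"x":0,"y":0,"z":0,"wx":0,"wy":0,"wz":0}]'
python3 - <<'E'
from station import read_state, vision, arm
from h import *
np.set_printoptions(precision=4,suppress=True)
n="wrist";c=vision.get_calibration(n);p,d=vision.get_image(n);c.update(p=p,d=d)
cv2.imwrite("pics/wrist8.png",p[:,:,::-1])
s=read_state();print(s["eef_pos"],s["force"],s["tool_rot"][:,0])
for v in list(range(20,135,8))+list(range(255,275,4)): print(v,dep(c,322,v))
E
```

```text
clock: 10.7
eef_pos: [0.46, -0.0272, 0.0194]
tool_rot: [[0.013, -0.028, -1.0], [-0.001, -1.0, 0.028], [-1.0, 0.001, -0.013]]
force: [17.2, 0.4, -13.1]
width: -0.0001
[ 0.46   -0.0272  0.0194] [ 17.2828   0.6054 -13.2076] [ 0.0134 -0.0009 -0.9999]
20 [ 0.5756 -0.0305  0.0387]
28 [ 0.5756 -0.0305  0.03  ]
36 [ 0.5703 -0.0303  0.0402]
44 [ 0.5677 -0.0303  0.0405]
52 [ 0.5652 -0.0302  0.0403]
60 [ 0.5628 -0.0301  0.04  ]
68 [ 0.5601 -0.0301  0.0406]
76 [ 0.5575 -0.03    0.0404]
84 [ 0.5549 -0.0299  0.0405]
92 [ 0.5523 -0.0299  0.0401]
100 [ 0.5496 -0.0298  0.0403]
108 [ 0.5469 -0.0297  0.0401]
116 [ 0.5442 -0.0296  0.039 ]
124 [ 0.5421 -0.0296  0.023 ]
132 [ 0.5385 -0.0295  0.04  ]
255 [ 0.4897 -0.0282  0.0401]
259 [ 0.4881 -0.0281  0.0406]
263 [ 0.4856 -0.0281  0.0387]
267 [ 0.469  -0.0278  0.0001]
271 [ 0.4668 -0.0277  0.0005]
```

View pics/wrist8.png

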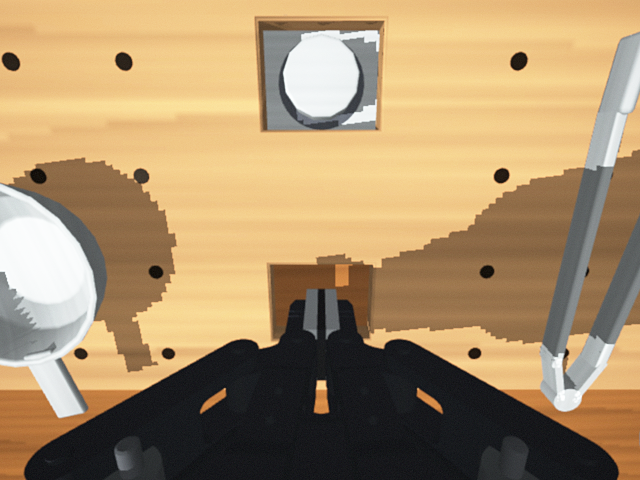

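The catch is fully up in the rear slot (z = 0.040, centre (322,75)), and the 17 N says the board is on its stop. I'll back off within the slot to unload, then lift straight out.

```bash
python3 -m jog '[{"x":3,"y":0,"z":0,"wx":0,"wy":0,"wz":0},{"x":3,"y":0,"z":0,"wx":0,"wy":0,"wz":0},{"x":3,"y":0,"z":0,"wx":0,"wy":0,"wz":0},{"x":2,"y":0,"z":0,"wx":0,"wy":0,"wz":0},{"x":1,"y":0,"z":0,"wx":0,"wy":0,"wz":0},{"x":0,"y":0,"z":0,"wx":0,"wy":0,"wz":0},{"x":0,"y":0,"z":3,"wx":0,"wy":0,"wz":0},{"x":0,"y":0,"z":3,"wx":0,"wy":0,"wz":0},{"x":0,"y":0,"z":0,"wx":0,"wy":0,"wz":0},{"x":0,"y":0,"z":0,"wx":0,"wy":0,"wz":0}]'
```

```text
clock: 12.0
eef_pos: [0.465, -0.0268, 0.0248]
tool_rot: [[0.0, -0.028, -1.0], [0.0, -1.0, 0.028], [-1.0, -0.0, -0.0]]
force: [-0.1, -0.6, 0.4]
width: -0.0002
```

Free of contact. Lifting out.

```bash
python3 -m jog '[{"x":0,"y":0,"z":6,"wx":0,"wy":0,"wz":0},{"x":0,"y":0,"z":10,"wx":0,"wy":0,"wz":0},{"x":0,"y":0,"z":18,"wx":0,"wy":0,"wz":0},{"x":0,"y":0,"z":20,"wx":0,"wy":0,"wz":0},{"x":0,"y":0,"z":20,"wx":0,"wy":0,"wz":0},{"x":0,"y":0,"z":20,"wx":0,"wy":0,"wz":0},{"x":0,"y":0,"z":20,"wx":0,"wy":0,"wz":0},{"x":-10,"y":0,"z":20,"wx":0,"wy":0,"wz":0},{"x":-5,"y":0,"z":8,"wx":0,"wy":0,"wz":0},{"x":0,"y":0,"z":0,"wx":0,"wy":0,"wz":0}]'
python3 - <<'E'
from station import read_state, vision, arm
from h import *
np.set_printoptions(precision=4,suppress=True)
for n in("top","side","wrist"):
    c=vision.get_calibration(n);p,d=vision.get_image(n)
    cv2.imwrite(f"pics/{n}9.png",p[:,:,::-1]);np.savez(f"pics/{n}9.npz",p=p,d=d,**c)
s=read_state();print(s["clock"],s["eef_pos"],s["force"])
E
```

```text
clock: 13.25
eef_pos: [0.45, -0.0268, 0.1673]
tool_rot: [[0.001, -0.028, -1.0], [-0.0, -1.0, 0.028], [-1.0, 0.0, -0.001]]
force: [-0.4, -0.2, 0.2]
width: -0.0001
13.4 [ 0.4498 -0.0267  0.1662] [-0.031  -0.0093 -0.1552]
```

View pics/side9.png

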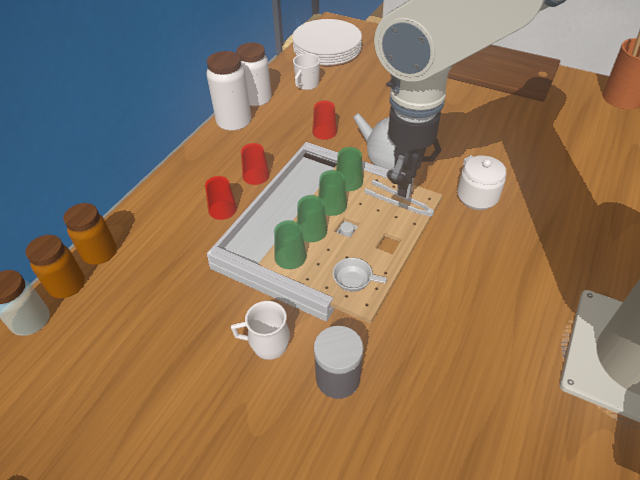

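View pics/wrist9.png

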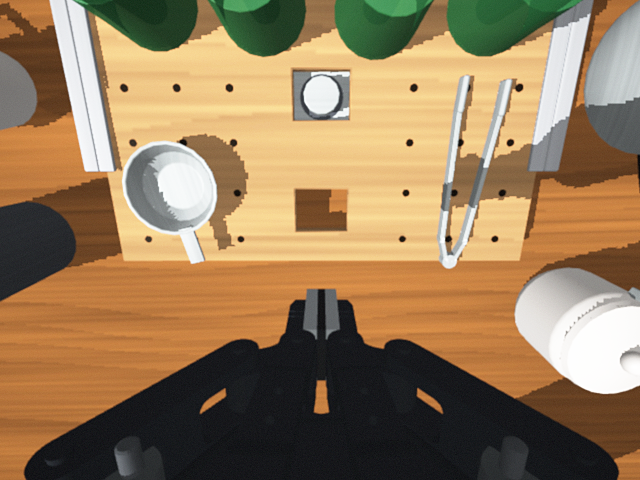

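The pictures show the board out, with the catch in the rear slot at wrist (321,97). All four green glasses are upright, and the tongs and strainer are on the board. One last check of the numbers before handing in.

```bash
python3 - <<'E'
from h import *
np.set_printoptions(precision=4,suppress=True)
W=load("pics/wrist9.npz");S=load("pics/side9.npz")
print("catch",dep(W,321,97),dep(S,347,228)); print("front",plane(W,321.5,210,.04),"rear",plane(W,321.5,95,.04))
E
python3 -c "
from station import arm
print(arm.hand_in())"
```

```text
catch [ 0.5557 -0.0295  0.0404] [ 0.5546 -0.0251  0.0399]
front [ 0.4677 -0.0275  0.04  ] rear [ 0.5572 -0.0299  0.04  ]
the job is handed in; nothing more can be done
None
```

The board is out at its serving position and locked, and I handed the job in at about 13.4 s; no verdict is reported at hand-in.

**What I did:** With the jaws shut, I pressed the catch down about 14 mm through the front slot at roughly 7 N. I slid the board over it, eased the finger up slightly and pulled to the end stop, where the pull force rose to 17 N. Then I backed off inside the slot and lifted clear.

**Last checks:**
- **Board:** The front slot moved from x ≈ 0.555 to 0.468, about 87.5 mm of the 88 mm travel.
- **Catch:** Its top is back at z ≈ 0.040 in the rear slot, so it is fully up.
- **Load:** The four glasses look upright over their pegs. The tongs and strainer are on the board, judged by eye from the pictures.
- **Bystanders:** The sugar jar, tea tin and milk jug look unmoved. The teapot was partly hidden behind the arm in the last side view. I did not measure any of the four.
- **Robot:** Outside force is about 0 N; it touches nothing.

**Disagreement:** The shut fingertips were not 19 mm ahead of the reported TCP. The cameras put them 10–16 mm behind it, so the first descent stopped above the catch. I then went by the camera depth and the force.

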